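Load the charged camera batteries into the travel rack in reverse order

ROBOT

A 6-joint arm with a two-finger parallel gripper is mounted at the origin on the work surface. World frame = base frame: x ahead of the robot, y to its left, z up, the work surface at z = 0. Lengths are in m, angles in degrees, forces in N, time in s.
With the tool pointing down it reaches from about 0.3 to 0.85 m from the base axis. Payload 4.2 kg.
Tool frame: the origin (TCP) lies at the very end of the fingers, on their centre line; the grasp point (between the pads) lies 19 mm behind it (grasp_offset is the distance from the TCP to the grasp point, in m); z points along the fingers, y is the line along which they close (so a half turn about z gives the same grasp; the last joint's range is limited). The gripper opens to 91 mm and grips with 3 to 60 N. Pads are 32 mm wide; open, the fingers measure 118 mm over their backs; the gripper's body (76 mm by 178 mm) begins 60 mm behind the grasp point.
Start: joints at [-68.698, 18.312, 89.639, -0, 72.044, -1.146], TCP at [0.22, -0.531, 0.214] pointing down, gripper open.
Joint ranges: [-177.97, 177.97], [-48.28, 115.42], [12.27, 149.76], [-77.06, 257.06], [2.81, 150.46], [-146.56, 146.56]. Speed limits (degrees/s): [147.25, 147.25, 180, 180, 180, 180].

INTERFACE

Orientations are given as [roll, pitch, yaw] about the fixed x, y, z axes, in that order (R = Rz(yaw) Ry(pitch) Rx(roll)).
In Python, from rig import observe, snapshot, camera_params, job_done, grasp_offset gives the robot as it stands.
- The arm moves only by the shell command python3 -m handwheel 'ROWS' [OPENING]. ROWS is text: rows parted by semicolons, each of 6 numbers parted by spaces: the shift along the world's x, y, z in m, then the turn, a rotation vector about the world's x, y, z in degrees. In form: x y z ax ay az; .... A call has 1 to 12 rows; each row shifts and turns the commanded pose from where the row before left it; what a row does not reach is not made up. A row lasts 1/12 s, in which the tool goes at most 41.7 mm and 7.16 degrees, less where a joint would pass 70% of its speed; a pose out of reach is approached as far as the arm can. A call with a gripper value outside its range is refused whole. OPENING is the opening, from -1 (shut) to 1 (fully open), so that 0 is half open, set as the call begins (- or left out, the last holds). The fingers move at their own pace and stop on an object; the grip force is fixed at half the most. Time passes only in rows, so rows that do not move let the fingers close. It gives the time, the measured TCP pose, the force, the opening and the grip force at its end, in the units of the state.
- observe(): the state, without advancing time (a new reading comes with each control period).
- snapshot(name): name is "scene" or "top" or "wrist"; returns the picture (384x512x3 uint8, red, green, blue); there is no depth.
- camera_params(name): a dict with "fx", "fy", "cx", "cy" (pixels), "dist" ([k1, k2, p1, p2, k3] as OpenCV has them; the pictures are not rectified), "pose" (4x4, takes a point from camera to world coordinates). Camera axes: x right, y up, looking along -z (the intrinsics and any distortion apply to the point x, -y, -z); pixel columns grow to the right and rows downward; lengths in m; the calibration is good to about 2 mm. A picture is of the moment at which its call begins: read the wrist's pose just before it. camera_params takes no time and is no camera call; for the wrist camera it gives the pose at the moment of the call.
- job_done(): hands the job in; it is judged then, once.
The state is a dict: "time": time; "q": joint angles; "dq": joint speeds; "effort": joint torques, N m; "tcp_pos": TCP position; "eef_rot": TCP orientation; "ft_force": force on the tool from outside, world axes, zero at the start; "torque": the same for the moment, N m; "grip_width": finger opening in m; "grip_force": force on a finger pad.
Only numpy, scipy, OpenCV 4.12 (cv2) and the standard library are available. Lean on these libraries where they do the work, as an engineer would, in place of code of your own. Each camera call takes 0.05 s, during which the arm holds its last target. There are 200 camera calls.

TASK

Pack the four charged batteries from the charger into the travel rack in reverse order, so that the crew takes them from the rack in the right turn: the battery at the charger's green end goes into the pocket farthest from the rack's green end, the next one beside it, and so on, until the one farthest from the charger's green end stands in the pocket at the rack's green end. Stand each one upright and squarely on the floor of its pocket, setting it down rather than dropping it and tipping none over. Leave the lens, the cup and the lens cap where they are.

Things in the scene. Friction and masses are not known exactly. Their poses are not given: they have to be found in the camera images.
- bat_red_mid (a point): Black camera battery, red tape on its top and a red band round it: upright block 34 (its x) by 54 (its y) by 75 mm tall, about 0.3 kg. Point: its centre, 37.5 mm above its underside; z up, x along the row. At the start it stands on the red shoe, straight to within 4 degrees. Grip it across the 54 mm: neighbours in the row are only 24 mm apart.
- bat_blue_mid (a point): Black camera battery, blue tape on its top and a blue band round it: upright block 34 (its x) by 54 (its y) by 75 mm tall, about 0.3 kg. Point: its centre, 37.5 mm above its underside; z up, x along the row. At the start it stands on the blue shoe, straight to within 4 degrees. Grip it across the 54 mm: neighbours in the row are only 24 mm apart.
- bat_yellow_mid (a point): Black camera battery, yellow tape on its top and a yellow band round it: upright block 34 (its x) by 54 (its y) by 75 mm tall, about 0.3 kg. Point: its centre, 37.5 mm above its underside; z up, x along the row. At the start it stands on the yellow shoe, straight to within 4 degrees. Grip it across the 54 mm: neighbours in the row are only 24 mm apart.
- bat_white_mid (a point): Black camera battery, white tape on its top and a white band round it: upright block 34 (its x) by 54 (its y) by 75 mm tall, about 0.3 kg. Point: its centre, 37.5 mm above its underside; z up, x along the row. At the start it stands on the white shoe, straight to within 4 degrees. Grip it across the 54 mm: neighbours in the row are only 24 mm apart.
- shoe_red: Fixed charging shoe on the charger: flat black plate 50 (x) by 80 (y) by 8 mm, a red strip along each short side, showing beside the battery. It marks where the red battery stood in the row. Origin: centre of its underside. Its flat top, 30 mm above the table, carries the battery.
- shoe_blue: Fixed charging shoe on the charger: flat black plate 50 (x) by 80 (y) by 8 mm, a blue strip along each short side, showing beside the battery. It marks where the blue battery stood in the row. Origin: centre of its underside. Its flat top, 30 mm above the table, carries the battery.
- shoe_yellow: Fixed charging shoe on the charger: flat black plate 50 (x) by 80 (y) by 8 mm, a yellow strip along each short side, showing beside the battery. It marks where the yellow battery stood in the row. Origin: centre of its underside. Its flat top, 30 mm above the table, carries the battery.
- shoe_white: Fixed charging shoe on the charger: flat black plate 50 (x) by 80 (y) by 8 mm, a white strip along each short side, showing beside the battery. It marks where the white battery stood in the row. Origin: centre of its underside. Its flat top, 30 mm above the table, carries the battery.
- charger: Fixed grey charger, 298 (x) by 110 (y) by 22 mm; end blocks 34 mm high, green at +x, black at -x. Four bays in a row at x = -87, -29, 29, 87 mm, each with a shoe and its battery, in any order. Origin: centre of its underside on the table, z up. May be turned any way, left or right of the robot.
- rack: Fixed aluminium rack, 298 (x) by 84 (y) mm; end blocks 30 mm high, green at +x, black at -x. Four empty pockets at x = -87, -29, 29, 87 mm, y = 0, each 52 (x) by 72 (y) mm inside; floor 6 mm, rims 16 mm above the table (a standing battery's centre: 43.5 mm). Origin: centre of its underside on the table, z up. May be turned any way, left or right of the robot.
- lens: Bystander: dark camera lens standing on the table, 84 mm across, 88 mm high; origin at the centre of its underside.
- cup: Bystander: blue ceramic cup without a handle, 66 mm across, 80 mm high; origin at the centre of its underside.
- cap: Bystander: black lens cap with a grey middle lying flat, 80 mm across, 12 mm thick; origin at the centre of its underside.
Things that resemble listed ones, but are neither listed nor needed, are in the scene too. Leave any purple or turquoise look-alike of the part that bears bat_blue_mid alone.

How it is judged:
By the outcome, as a careful person would: the job done as asked, in the order asked, and still so for the second after the job is handed in, with the robot touching nothing.
It also fails if it takes over 115 s, if anything falls off the work surface, if the arm or the gripper's body presses on something with over 40 N, if the wrist force passes 120 N, or if a joint passes its speed limit or range.

## Working session

There is one attempt and no reset: what is moved stays moved. The work goes in short steps, Python scripts to look and compute and a shell command to move; the robot and the scene stay as the last step left them, time stands still between calls to the robot, and variables do not carry over. Pictures are saved under pics/ and viewed, at most 14 in all, crops included, and the job is handed in when it is done.

```bash
mkdir -p pics; cat > h.py <<'E'
import numpy as np, cv2
from rig import *
def snap(n,f):
    p=camera_params(n); im=snapshot(n); cv2.imwrite(f,cv2.cvtColor(im,cv2.COLOR_RGB2BGR)); np.save(f+'.npy',p['pose']); return im
def ray(n,px,z,pose=None):
    p=camera_params(n); P=p['pose'] if pose is None else pose
    K=np.array([[p['fx'],0,p['cx']],[0,p['fy'],p['cy']],[0,0,1.]])
    u=cv2.undistortPoints(np.array(px,float).reshape(-1,1,2),K,np.array(p['dist']))[:,0]
    d=np.c_[u[:,0],-u[:,1],-np.ones(len(u))]@P[:3,:3].T
    o=P[:3,3]; z=np.broadcast_to(z,len(u))
    return o+d*((z-o[2])/d[:,2])[:,None]
def proj(n,X,pose=None):
    p=camera_params(n); P=p['pose'] if pose is None else pose
    K=np.array([[p['fx'],0,p['cx']],[0,p['fy'],p['cy']],[0,0,1.]])
    c=(np.array(X,float)-P[:3,3])@P[:3,:3]; c=c*[1,-1,-1]
    return cv2.projectPoints(c,np.zeros(3),np.zeros(3),K,np.array(p['dist']))[0][:,0]
E
python3 - <<'E'
from h import *
for n in('top','scene'):
    im=snap(n,f'pics/{n}0.png')
    b=cv2.imread(f'pics/{n}0.png'); cv2.imwrite(f'pics/{n}0b.png',cv2.resize(b,(800,600),interpolation=cv2.INTER_CUBIC))
    print(n,camera_params(n)['pose'].round(3).tolist())
print(observe())
E
```

```text
top [[0.014, 0.996, -0.091, 0.464], [-1.0, 0.013, -0.02, -0.012], [-0.019, 0.092, 0.996, 1.4], [0.0, 0.0, 0.0, 1.0]]
scene [[0.852, -0.26, 0.455, 1.052], [0.524, 0.445, -0.726, -0.758], [-0.013, 0.857, 0.516, 0.618], [0.0, 0.0, 0.0, 1.0]]
{'time': 0.1, 'q': array([-6.86981816e+01,  1.83452280e+01,  8.96978129e+01, -2.65370047e-03,
        7.20423875e+01, -1.14679665e+00]), 'dq': array([ 0.02698237, -0.11430055, -0.18083365, -0.07479397,  0.08437226,
        0.00678565]), 'effort': array([ 5.94576086e-04, -4.13331485e+01, -2.32509577e+01,  7.30099319e-02,
        4.22297814e-02, -4.49330071e-05]), 'tcp_pos': array([ 0.21938798, -0.53103305,  0.21324277]), 'eef_rot': array([-1.79914538e+02,  8.12929213e-04,  2.24494358e+01]), 'ft_force': array([ 0.09372403,  0.14370406, -1.27521974]), 'torque': array([ 0.04393364, -0.03649368,  0.04895256]), 'grip_force': 0.0, 'grip_width': 0.09124163760323524}
```

View pics/top0b.png

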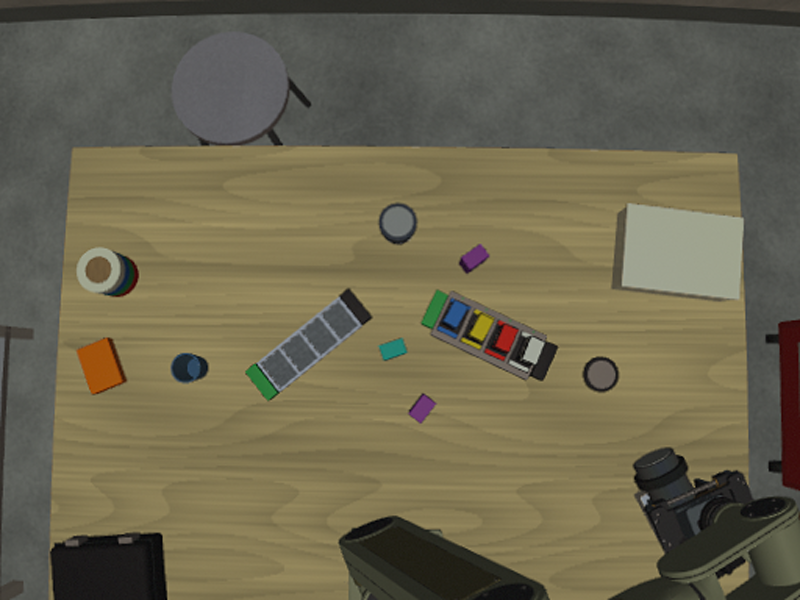

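View pics/scene0b.png

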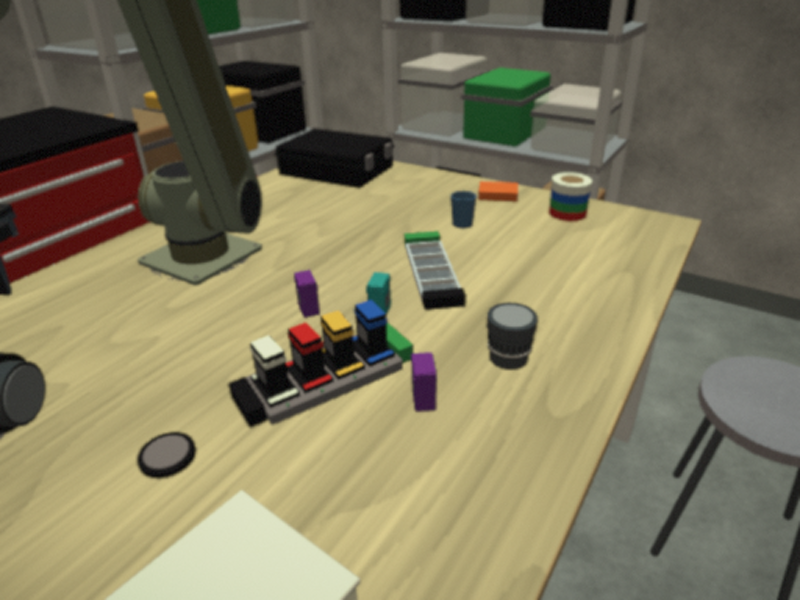

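The charger, from its green end, reads blue, yellow, red, white. The rack's green end is at about (262,382) and its black end at (356,306). I'll enlarge both to measure them.

```bash
python3 - <<'E'
import cv2
b=cv2.imread('pics/top0.png')
cv2.imwrite('pics/c1.png',cv2.resize(b[170:270,150:370],None,fx=3.6,fy=3.6,interpolation=cv2.INTER_CUBIC))
E
```

```text
(no output)
```

View pics/c1.png

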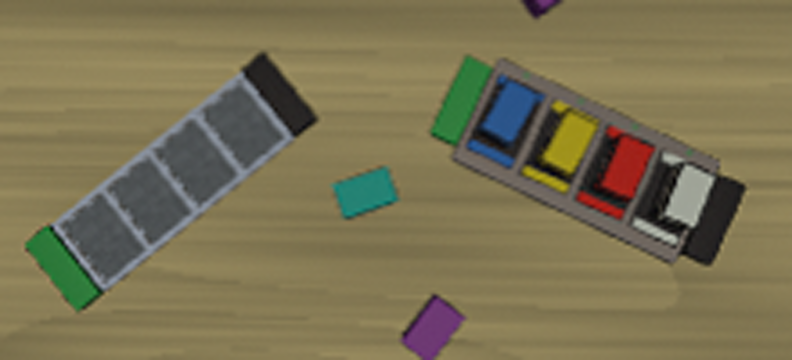

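```bash
python3 - <<'E'
from h import *
f=lambda L:(np.array(L,float)+.5)/3.6+[150,170]-.5
def rep(n,L,z):
    w=ray('top',f(L),z); g=(w[0]+w[1])/2;b=(w[2]+w[3])/2
    c=w.mean(0);d=g-b
    print(n,w[:,:2].round(3).tolist(),c.round(4),'yaw',np.degrees(np.arctan2(d[1],d[0])).round(2),'len',np.linalg.norm(d).round(4),np.linalg.norm(w[0]-w[1]).round(4))
    u=d/np.linalg.norm(d)
    for s in(-.087,-.029,.029,.087): print('  ',s,(c+u*s)[:2].round(4))
rep('rack',[(26,244),(80,311),(265,52),(318,119)],.03)
rep('chg',[(466,55),(431,134),(745,183),(711,265)],.034)
p=camera_params('wrist');P=p['pose'];print(p)
o=observe();print((P[:3,3]-o['tcp_pos']))
E
```

```text
rack [[0.444, 0.34], [0.381, 0.286], [0.633, 0.113], [0.569, 0.06]] [0.5067 0.1996 0.03  ] yaw 129.76 len 0.2948 0.0834
   -0.087 [0.5624 0.1327]
   -0.029 [0.5253 0.1773]
   0.029 [0.4882 0.2219]
   0.087 [0.4511 0.2665]
chg [[0.632, -0.082], [0.555, -0.049], [0.512, -0.35], [0.434, -0.317]] [ 0.5334 -0.1995  0.034 ] yaw 65.75 len 0.2943 0.0835
   -0.087 [ 0.4976 -0.2788]
   -0.029 [ 0.5214 -0.2259]
   0.029 [ 0.5453 -0.1731]
   0.087 [ 0.5691 -0.1202]
{'fx': 298.4920693350008, 'fy': 298.4920693350008, 'cx': 257.1396354586896, 'cy': 190.81011969368203, 'dist': array([0.01957031, 0.        , 0.        , 0.        , 0.        ]), 'pose': array([[ 0.38097128,  0.89194804,  0.24349451,  0.28762749],
       [-0.92458431,  0.36814193,  0.09805805, -0.50177497],
       [-0.00217785, -0.2624885 ,  0.96493266,  0.38422268],
       [ 0.        ,  0.        ,  0.        ,  1.        ]])}
[0.06823952 0.02925808 0.17097991]
```

Rack and charger are located (green ends at yaw 129.8° and 65.8°). Next is a closer wrist view above the charger.

```bash
python3 -m handwheel '0 0 0.035 0 0 0; 0.026 0.028 0.004 0 0 3.94; 0.028 0.03 0.004 0 0 3.94; 0.028 0.03 0.004 0 0 3.94; 0.028 0.03 0.004 0 0 3.94; 0.028 0.03 0.004 0 0 3.94; 0.028 0.03 0.004 0 0 3.94; 0.028 0.03 0.004 0 0 3.94; 0.028 0.03 0.004 0 0 3.94; 0.028 0.03 0.004 0 0 3.94; 0.028 0.03 0 0 0 3.94; 0.028 0.03 0 0 0 3.94' 1; python3 -m handwheel '0 0 0 0 0 0; 0 0 0 0 0 0; 0 0 0 0 0 0'; python3 - <<'E'
from h import *
snap('wrist','pics/w1.png'); b=cv2.imread('pics/w1.png'); cv2.imwrite('pics/w1b.png',cv2.resize(b,(800,600),interpolation=cv2.INTER_CUBIC))
E
```

```text
time: 1.1
tcp_pos: [0.5265, -0.2016, 0.285]
eef_rot: [180.0, 0.0, 66.0]
ft_force: [-0.2, -1.1, -0.7]
grip_width: 0.0909
grip_force: 0.0
time: 1.35
tcp_pos: [0.5251, -0.2035, 0.2844]
eef_rot: [-179.9, 0.0, 65.8]
ft_force: [0.1, 0.5, -0.7]
grip_width: 0.0915
grip_force: 0.0
```

View pics/w1b.png

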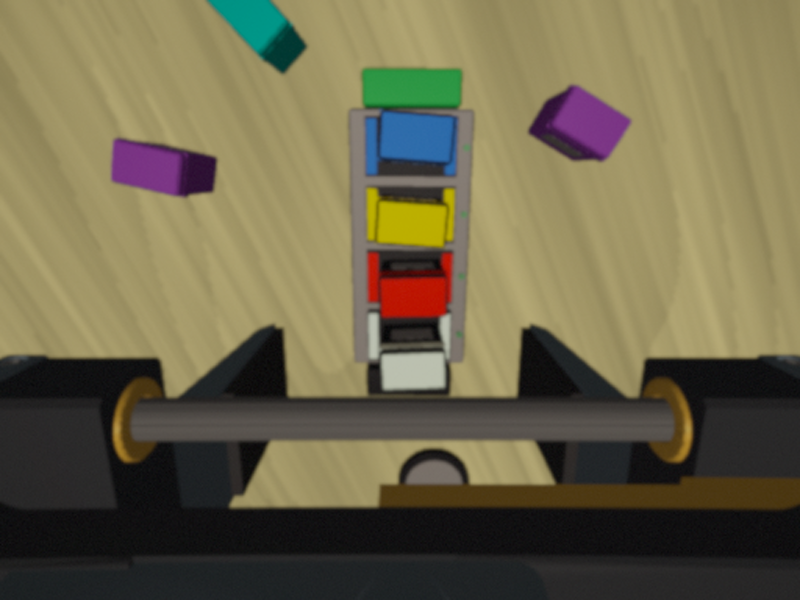

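Battery tops are clear: blue about (416,137), yellow (412,222), red (413,296), white (414,370). I'll convert their corners to poses.

```bash
cat > m.py <<'E'
from h import *
def rep(view,pose,B,s=.64,z=.105):
    for n,L in B.items():
        w=ray('wrist',(np.array(L,float)+.5)*s-.5,z,pose); c=w.mean(0)
        ax=(w[0]+w[1]-w[2]-w[3])/2; ay=(w[0]+w[3]-w[1]-w[2])/2
        print(n,c[:2].round(4),'x',np.linalg.norm(ax).round(4),np.degrees(np.arctan2(ax[1],ax[0])).round(1),'y',np.linalg.norm(ay).round(4),np.degrees(np.arctan2(ay[1],ay[0])-np.pi/2).round(1))
E
python3 - <<'E'
from m import *
rep('w1',np.load('pics/w1.png.npy'),dict(blue=[(381,111),(455,117),(451,163),(378,156)],yel=[(379,199),(448,203),(445,247),(377,240)],red=[(380,274),(446,275),(446,318),(380,318)],white=[(382,351),(446,349),(446,390),(382,390)]))
rep('w1',np.load('pics/w1.png.npy'),dict(green=[(362,69),(461,69),(462,107),(363,107)]),z=.034)
E
```

```text
blue [ 0.5736 -0.1175] x 0.0305 61.6 y 0.0524 60.9
yel [ 0.5467 -0.1713] x 0.0314 62.7 y 0.0512 61.2
red [ 0.524  -0.2237] x 0.035 66.1 y 0.0513 65.3
white [ 0.4996 -0.2807] x 0.0351 66.1 y 0.052 66.7
green [ 0.5895 -0.0775] x 0.0289 67.7 y 0.0823 65.7
```

```bash
python3 -m handwheel '0.016 0.0285 -0.02 0 0 -1.4; 0.016 0.0285 -0.03 0 0 -1.4; 0.016 0.0285 -0.03 0 0 -1.5; 0 0 -0.03 0 0 0; 0 0 -0.03 0 0 0; 0 0 -0.03 0 0 0; 0 0 -0.025 0 0 0; 0 0 -0.02 0 0 0; 0 0 -0.014 0 0 0; 0 0 0 0 0 0; 0 0 0 0 0 0'; python3 - <<'E'
from h import *
snap('wrist','pics/w2.png'); b=cv2.imread('pics/w2.png'); cv2.imwrite('pics/w2b.png',cv2.resize(b,(800,600),interpolation=cv2.INTER_CUBIC))
E
```

```text
time: 2.32
tcp_pos: [0.5708, -0.1227, 0.0594]
eef_rot: [-179.9, 0.0, 61.4]
ft_force: [-0.5, -0.9, 0.4]
grip_width: 0.0912
grip_force: 0.0
```

View pics/w2b.png

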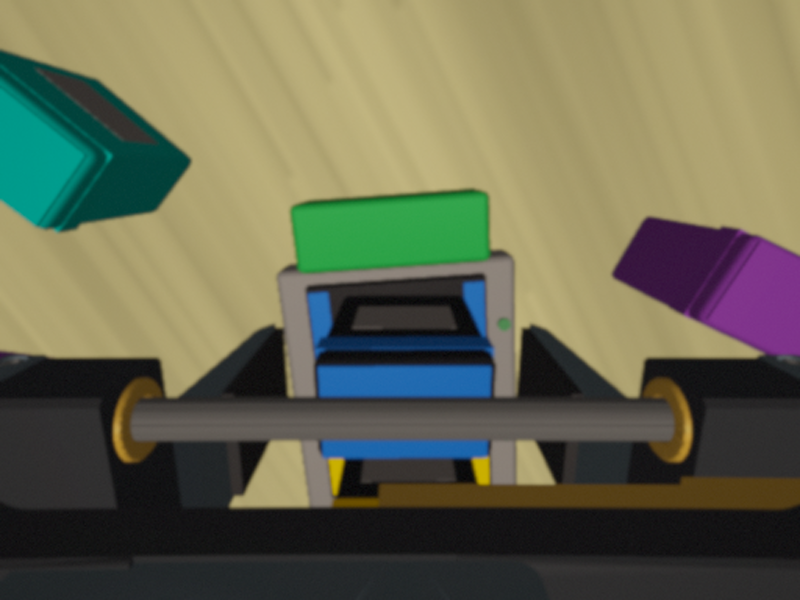

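Blue top corners at (318,365),(492,363),(490,457),(322,457), square with the fingers. Computing its offset from the TCP.

```bash
python3 - <<'E'
from m import *
rep('w2',np.load('pics/w2.png.npy'),dict(blue=[(318,365),(492,363),(490,457),(322,457)]))
print(observe()['tcp_pos'])
E
```

```text
blue [ 0.5737 -0.1176] x 0.0306 62.0 y 0.0509 61.7
[ 0.57169705 -0.12265458  0.06041509]
```

```bash
python3 -m handwheel '0.0022 0.005 -0.002 0 0 0.3; 0 0 0 0 0 0; 0 0 0 0 0 0'; python3 -m handwheel '0 0 0 0 0 0; 0 0 0 0 0 0; 0 0 0 0 0 0; 0 0 0 0 0 0; 0 0 0 0 0 0; 0 0 0 0 0 0; 0 0 0 0 0 0; 0 0 0 0 0 0; 0 0 0 0 0 0' -1
```

```text
time: 2.62
tcp_pos: [0.5744, -0.1163, 0.0586]
eef_rot: [179.9, -0.0, 61.8]
ft_force: [0.0, -0.4, -0.2]
grip_width: 0.0908
grip_force: 0.0
time: 3.37
tcp_pos: [0.5742, -0.1165, 0.0577]
eef_rot: [180.0, -0.0, 61.8]
ft_force: [1.8, 0.4, -1.3]
grip_width: 0.0543
grip_force: 30.0
```

```bash
python3 -m handwheel '0 0 0.01 0 0 0; 0 0 0.025 0 0 0; 0 0 0.03 0 0 0; 0 0 0.03 0 0 0; 0 0 0.025 0 0 0; 0 0 0 0 0 0'; python3 -m handwheel '0 0.012 0 0 0 4; -0.001 0.024 0 0 0 6.4; -0.001 0.024 0 0 0 6.4; -0.001 0.024 0 0 0 6.4; -0.001 0.024 0 0 0 6.4; -0.001 0.024 0 0 0 6.4; -0.001 0.024 0 0 0 6.4; -0.001 0.024 0 0 0 6.4; -0.001 0.024 0 0 0 6.4; -0.001 0.024 0 0 0 6.4; -0.002 0.021 0 0 0 6.4; -0.002 0 0 0 0 0'; python3 -m handwheel '0 0 0 0 0 0; 0 0 0 0 0 0; 0 0 0 0 0 0';python3 - <<'E'
from h import *
snap('wrist','pics/w3.png'); b=cv2.imread('pics/w3.png'); cv2.imwrite('pics/w3b.png',cv2.resize(b,(800,600),interpolation=cv2.INTER_CUBIC))
E
```

```text
time: 3.87
tcp_pos: [0.5765, -0.117, 0.1835]
eef_rot: [179.4, -0.2, 61.8]
ft_force: [0.5, 0.1, -2.2]
grip_width: 0.054
grip_force: 30.0
time: 4.87
tcp_pos: [0.5594, 0.1361, 0.176]
eef_rot: [-179.9, -0.2, 130.1]
ft_force: [-0.0, 0.4, -3.0]
grip_width: 0.0538
grip_force: 30.0
time: 5.12
tcp_pos: [0.5605, 0.1316, 0.177]
eef_rot: [-179.9, -0.0, 129.7]
ft_force: [0.2, 0.1, -3.5]
grip_width: 0.0542
grip_force: 30.0
```

View pics/w3b.png

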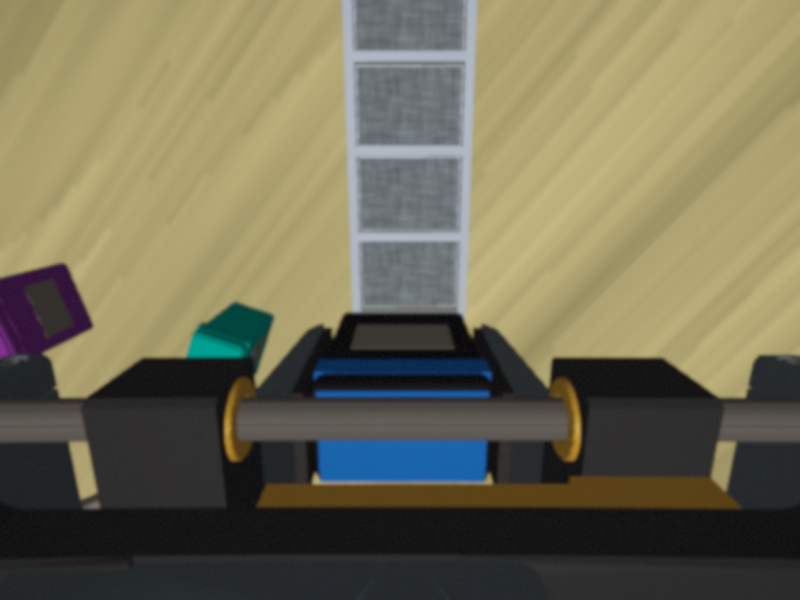

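Rack walls between pockets sit at rows 57, 151 and 237, spanning columns about 350–470. The held battery's top is at (315–488, 390–480).

```bash
python3 - <<'E'
from m import *
P=np.load('pics/w3.png.npy')
f=lambda L:(np.array(L,float)+.5)*.64-.5
w=ray('wrist',f([(346,57),(475,57),(350,151),(470,151),(353,237),(467,237)]),.016,P)
m=(w[::2]+w[1::2])/2; print(m.round(4).tolist(), [np.linalg.norm(a-b).round(4) for a,b in zip(w[::2],w[1::2])])
d=m[0]-m[2]; print('yaw',np.degrees(np.arctan2(d[1],d[0])),np.linalg.norm(d)); u=d/np.linalg.norm(d)
c=m[1]
for s in(-.087,-.029,.029,.087): print(s,(c+u*s).round(4))
rep('w3',P,dict(blue=[(315,390),(488,390),(487,481),(320,480)]),z=.224)
E
```

```text
[[0.4717, 0.2478, 0.016], [0.5084, 0.2035, 0.016], [0.5457, 0.1588, 0.016]] [np.float64(0.083), np.float64(0.0814), np.float64(0.0811)]
yaw 129.7513089135459 0.11572468658209689
-0.087 [0.564  0.1366 0.016 ]
-0.029 [0.5269 0.1812 0.016 ]
0.029 [0.4898 0.2258 0.016 ]
0.087 [0.4527 0.2704 0.016 ]
blue [0.5619 0.1311] x 0.0303 130.8 y 0.0508 -230.5
```

```bash
python3 -m handwheel '0.0025 0.004 0 0 0 0; 0 0 -0.02 0 0 0; 0 0 -0.03 0 0 0; 0 0 -0.03 0 0 0; 0 0 -0.025 0 0 0; 0 0 -0.015 0 0 0; 0 0 -0.01 0 0 0; 0 0 0 0 0 0; 0 0 0 0 0 0'; python3 -m handwheel '0 0 -0.005 0 0 0; 0 0 -0.003 0 0 0; 0 0 0 0 0 0; 0 0 0 0 0 0'
```

```text
time: 5.92
tcp_pos: [0.5639, 0.1365, 0.0479]
eef_rot: [180.0, 0.0, 129.8]
ft_force: [0.8, -0.1, -3.3]
grip_width: 0.0542
grip_force: 30.0
time: 6.25
tcp_pos: [0.5635, 0.1366, 0.0401]
eef_rot: [180.0, 0.0, 129.8]
ft_force: [0.2, 0.1, -3.0]
grip_width: 0.0541
grip_force: 30.0
```

```bash
python3 -m handwheel '0 0 -0.002 0 0 0; 0 0 -0.002 0 0 0; 0 0 0 0 0 0'; python3 -m handwheel '0 0 -0.001 0 0 0; 0 0 0 0 0 0';python3 -m handwheel '0 0 -0.001 0 0 0; 0 0 0 0 0 0'
```

```text
time: 6.5
tcp_pos: [0.5631, 0.1366, 0.0354]
eef_rot: [-180.0, -0.0, 129.8]
ft_force: [0.3, -0.3, -3.5]
grip_width: 0.0535
grip_force: 30.0
time: 6.67
tcp_pos: [0.5633, 0.1366, 0.0345]
eef_rot: [-180.0, -0.0, 129.8]
ft_force: [-0.4, 0.2, -3.3]
grip_width: 0.0539
grip_force: 30.0
time: 6.83
tcp_pos: [0.5635, 0.1366, 0.0337]
eef_rot: [180.0, 0.0, 129.8]
ft_force: [0.6, 0.3, -2.5]
grip_width: 0.0539
grip_force: 30.0
```

```bash
python3 -m handwheel '0 0 -0.001 0 0 0; 0 0 0 0 0 0';python3 -m handwheel '0 0 -0.001 0 0 0; 0 0 0 0 0 0'
```

```text
time: 7.0
tcp_pos: [0.5634, 0.1366, 0.0336]
eef_rot: [180.0, 0.0, 129.8]
ft_force: [-1.2, 0.2, 3.6]
grip_width: 0.0537
grip_force: 30.0
time: 7.17
tcp_pos: [0.5635, 0.1366, 0.0337]
eef_rot: [180.0, 0.0, 129.8]
ft_force: [-2.8, -0.7, 11.1]
grip_width: 0.054
grip_force: 30.0
```

Contact made. Open, rise, and go back to yellow.

```bash
python3 -m handwheel '0 0 0.001 0 0 0; 0 0 0 0 0 0; 0 0 0 0 0 0; 0 0 0 0 0 0; 0 0 0 0 0 0; 0 0 0 0 0 0; 0 0 0.02 0 0 0; 0 0 0.03 0 0 0; 0 0 0.03 0 0 0; 0 0 0.03 0 0 0; 0 0 0.03 0 0 0' 1; python3 -m handwheel '-0.001 -0.022 0 0 0 -5; -0.0015 -0.0275 0 0 0 -6; -0.0015 -0.0275 0 0 0 -6; -0.0015 -0.0275 0 0 0 -6; -0.0015 -0.0275 0 0 0 -6; -0.0015 -0.0275 0 0 0 -6; -0.0015 -0.0275 0 0 0 -6; -0.0015 -0.0275 0 0 0 -6; -0.0015 -0.0275 0 0 0 -6; -0.0015 -0.0275 0 0 0 -6; -0.0015 -0.0275 0 0 0 -6; -0.001 -0.011 -0.01 0 0 -2.8'; python3 -m handwheel '0 0 -0.01 0 0 0; 0 0 0 0 0 0; 0 0 0 0 0 0'
```

```text
time: 8.08
tcp_pos: [0.5631, 0.1365, 0.1738]
eef_rot: [-180.0, -0.0, 129.8]
ft_force: [0.9, -0.1, -0.6]
grip_width: 0.0913
grip_force: 0.0
time: 9.08
tcp_pos: [0.5473, -0.175, 0.1641]
eef_rot: [179.7, 0.0, 61.6]
ft_force: [-0.2, 0.5, -0.4]
grip_width: 0.0912
grip_force: 0.0
time: 9.33
tcp_pos: [0.5457, -0.1704, 0.1516]
eef_rot: [-179.9, -0.0, 62.1]
ft_force: [-0.6, -0.4, -0.2]
grip_width: 0.0913
grip_force: 0.0
```

```bash
python3 -m handwheel '0.001 -0.0005 -0.02 0 0 0; 0 0 -0.025 0 0 0; 0 0 -0.025 0 0 0; 0 0 -0.016 0 0 0; 0 0 -0.007 0 0 0; 0 0 0 0 0 0; 0 0 0 0 0 0'; python3 -m handwheel '0 0 0 0 0 0; 0 0 0 0 0 0; 0 0 0 0 0 0; 0 0 0 0 0 0; 0 0 0 0 0 0; 0 0 0 0 0 0; 0 0 0 0 0 0; 0 0 0 0 0 0; 0 0 0 0 0 0' -1
```

```text
time: 9.92
tcp_pos: [0.5481, -0.1713, 0.0603]
eef_rot: [179.9, -0.0, 62.1]
ft_force: [0.1, -0.3, 0.5]
grip_width: 0.0912
grip_force: 0.0
time: 10.67
tcp_pos: [0.5471, -0.1719, 0.0599]
eef_rot: [-180.0, 0.0, 62.0]
ft_force: [-2.1, 0.2, 3.6]
grip_width: 0.0541
grip_force: 30.0
```

```bash
python3 -m handwheel '0 0 0.01 0 0 0; 0 0 0.025 0 0 0; 0 0 0.03 0 0 0; 0 0 0.03 0 0 0; 0 0 0.025 0 0 0; 0 0 0 0 0 0'; python3 -m handwheel '0 0.015 0 0 0 3; -0.002 0.032 0 0 0 6; -0.002 0.032 0 0 0 6; -0.002 0.032 0 0 0 6; -0.002 0.032 0 0 0 6; -0.002 0.032 0 0 0 6; -0.002 0.032 0 0 0 6; -0.002 0.032 0 0 0 6; -0.002 0.032 0 0 0 6; -0.002 0.032 0 0 0 6; -0.002 0.032 0 0 0 6; -0.002 0.018 0 0 0 4.8'; python3 -m handwheel '0 0 0 0 0 0; 0 0 0 0 0 0; 0 0 0 0 0 0'
```

```text
time: 11.17
tcp_pos: [0.5505, -0.173, 0.1853]
eef_rot: [179.4, -0.1, 62.0]
ft_force: [2.2, -0.2, -2.3]
grip_width: 0.0539
grip_force: 30.0
time: 12.17
tcp_pos: [0.5243, 0.1841, 0.178]
eef_rot: [-179.9, -0.1, 130.2]
ft_force: [0.8, -0.5, -3.4]
grip_width: 0.054
grip_force: 30.0
time: 12.42
tcp_pos: [0.5248, 0.1803, 0.1785]
eef_rot: [-179.9, -0.0, 129.7]
ft_force: [-0.2, -0.2, -3.9]
grip_width: 0.054
grip_force: 30.0
```

```bash
python3 -m handwheel '0.002 0.0007 0 0 0 0; 0 0 -0.02 0 0 0; 0 0 -0.03 0 0 0; 0 0 -0.03 0 0 0; 0 0 -0.03 0 0 0; 0 0 -0.018 0 0 0; 0 0 -0.008 0 0 0; 0 0 -0.003 0 0 0; 0 0 -0.001 0 0 0; 0 0 0 0 0 0; 0 0 0 0 0 0'; python3 -m handwheel '0 0 -0.001 0 0 0; 0 0 0 0 0 0';python3 -m handwheel '0 0 -0.001 0 0 0; 0 0 0 0 0 0'
```

```text
time: 13.33
tcp_pos: [0.5285, 0.182, 0.041]
eef_rot: [179.8, 0.1, 129.8]
ft_force: [-0.4, 0.7, -2.9]
grip_width: 0.0536
grip_force: 30.0
time: 13.5
tcp_pos: [0.5278, 0.1819, 0.0395]
eef_rot: [179.9, 0.0, 129.8]
ft_force: [-0.9, 0.3, -3.2]
grip_width: 0.054
grip_force: 30.0
time: 13.67
tcp_pos: [0.5273, 0.1819, 0.0378]
eef_rot: [180.0, 0.0, 129.8]
ft_force: [-0.3, 0.2, -2.8]
grip_width: 0.054
grip_force: 30.0
```

```bash
python3 -m handwheel '0 0 -0.001 0 0 0; 0 0 0 0 0 0';python3 -m handwheel '0 0 -0.001 0 0 0; 0 0 0 0 0 0';python3 -m handwheel '0 0 -0.001 0 0 0; 0 0 0 0 0 0'
```

```text
time: 13.83
tcp_pos: [0.5272, 0.1818, 0.0365]
eef_rot: [-180.0, -0.0, 129.8]
ft_force: [0.3, 0.5, -3.5]
grip_width: 0.0538
grip_force: 30.0
time: 14.0
tcp_pos: [0.5275, 0.1819, 0.0359]
eef_rot: [180.0, 0.0, 129.8]
ft_force: [0.0, -0.2, -0.4]
grip_width: 0.0539
grip_force: 30.0
time: 14.17
tcp_pos: [0.5275, 0.1819, 0.0358]
eef_rot: [180.0, 0.0, 129.8]
ft_force: [-2.5, 0.0, 6.8]
grip_width: 0.0538
grip_force: 30.0
```

```bash
python3 -m handwheel '0 0 0 0 0 0; 0 0 0 0 0 0; 0 0 0 0 0 0; 0 0 0 0 0 0; 0 0 0 0 0 0; 0 0 0 0 0 0; 0 0 0.02 0 0 0; 0 0 0.03 0 0 0; 0 0 0.03 0 0 0; 0 0 0.03 0 0 0; 0 0 0.03 0 0 0; 0 0 0 0 0 0' 1; python3 -m handwheel '0 -0.02 0 0 0 -3; 0 -0.036 0 0 0 -5.7; 0 -0.036 0 0 0 -5.7; 0 -0.036 0 0 0 -5.7; 0 -0.036 0 0 0 -5.7; 0 -0.036 0 0 0 -5.7; 0 -0.036 0 0 0 -5.7; 0 -0.036 0 0 0 -5.7; 0 -0.036 0 0 0 -5.7; 0 -0.036 0 0 0 -5.7; 0 -0.036 0 0 0 -5.7; -0.0035 -0.025 0 0 0 -4.2'; python3 -m handwheel '0 0 -0.01 0 0 0; 0 0 0 0 0 0; 0 0 0 0 0 0'
```

```text
time: 15.17
tcp_pos: [0.5308, 0.1829, 0.181]
eef_rot: [179.3, 0.3, 129.8]
ft_force: [0.5, 0.9, 0.2]
grip_width: 0.0912
grip_force: 0.0
time: 16.17
tcp_pos: [0.5239, -0.2263, 0.1741]
eef_rot: [180.0, 0.0, 65.2]
ft_force: [0.2, -0.3, 0.7]
grip_width: 0.0916
grip_force: 0.0
time: 16.42
tcp_pos: [0.5231, -0.2224, 0.1635]
eef_rot: [-179.8, -0.0, 65.6]
ft_force: [0.2, 0.1, -0.7]
grip_width: 0.0913
grip_force: 0.0
```

```bash
python3 -m handwheel '0.0005 -0.0015 -0.02 0 0 0; 0 0 -0.03 0 0 0; 0 0 -0.028 0 0 0; 0 0 -0.018 0 0 0; 0 0 -0.009 0 0 0; 0 0 0 0 0 0; 0 0 0 0 0 0; 0 0 0 0 0 0'; python3 -m handwheel '0 0 0 0 0 0; 0 0 0 0 0 0; 0 0 0 0 0 0; 0 0 0 0 0 0; 0 0 0 0 0 0; 0 0 0 0 0 0; 0 0 0 0 0 0; 0 0 0 0 0 0; 0 0 0 0 0 0' -1;  python3 -m handwheel '0 0 0.01 0 0 0; 0 0 0.025 0 0 0; 0 0 0.03 0 0 0; 0 0 0.03 0 0 0; 0 0 0.025 0 0 0; 0 0 0 0 0 0; 0 0 0 0 0 0'
```

```text
time: 17.08
tcp_pos: [0.5255, -0.2247, 0.0611]
eef_rot: [179.8, -0.0, 65.6]
ft_force: [0.1, 0.4, 0.4]
grip_width: 0.0909
grip_force: 0.0
time: 17.83
tcp_pos: [0.5244, -0.2248, 0.0597]
eef_rot: [180.0, 0.0, 65.6]
ft_force: [-1.1, 0.1, 1.2]
grip_width: 0.0541
grip_force: 29.9
time: 18.42
tcp_pos: [0.5246, -0.2248, 0.1807]
eef_rot: [179.9, -0.0, 65.6]
ft_force: [-0.1, 0.8, -2.2]
grip_width: 0.0542
grip_force: 29.9
```

```bash
python3 -m handwheel '-0.001 0.015 0 0 0 2; -0.002 0.028 0 0 0 4; -0.003 0.036 0 0 0 5.2; -0.003 0.036 0 0 0 5.2; -0.003 0.036 0 0 0 5.2; -0.003 0.036 0 0 0 5.2; -0.003 0.036 0 0 0 5.2; -0.003 0.036 0 0 0 5.2; -0.003 0.036 0 0 0 5.2; -0.003 0.036 0 0 0 5.2; -0.003 0.036 0 0 0 5.2; -0.003 0.036 0 0 0 5.2'; python3 -m handwheel '-0.0015 0.03 0 0 0 4; 0 0.0175 0 0 0 2.2; 0 0 0 0 0 0; 0 0 0 0 0 0; 0 0 0 0 0 0'
```

```text
time: 19.42
tcp_pos: [0.4887, 0.1801, 0.1774]
eef_rot: [-179.7, -0.1, 123.9]
ft_force: [0.2, -0.0, -2.5]
grip_width: 0.0543
grip_force: 29.9
time: 19.83
tcp_pos: [0.4885, 0.225, 0.1781]
eef_rot: [-179.8, -0.0, 129.8]
ft_force: [-0.5, -1.4, -2.3]
grip_width: 0.0546
grip_force: 29.9
```

```bash
python3 -m handwheel '0.0005 0.0007 0 0 0 0; 0 0 -0.02 0 0 0; 0 0 -0.03 0 0 0; 0 0 -0.03 0 0 0; 0 0 -0.03 0 0 0; 0 0 -0.018 0 0 0; 0 0 -0.008 0 0 0; 0 0 -0.003 0 0 0; 0 0 0 0 0 0; 0 0 0 0 0 0; 0 0 0 0 0 0'; python3 -m handwheel '0 0 -0.001 0 0 0; 0 0 0 0 0 0; 0 0 0 0 0 0';python3 -m handwheel '0 0 -0.001 0 0 0; 0 0 0 0 0 0'
```

```text
time: 20.75
tcp_pos: [0.4915, 0.2268, 0.0421]
eef_rot: [179.8, 0.1, 129.8]
ft_force: [0.2, 0.3, -1.8]
grip_width: 0.0541
grip_force: 29.9
time: 21.0
tcp_pos: [0.4905, 0.2266, 0.0401]
eef_rot: [179.9, 0.0, 129.8]
ft_force: [0.1, 0.3, -3.2]
grip_width: 0.0545
grip_force: 29.9
time: 21.17
tcp_pos: [0.4902, 0.2265, 0.0386]
eef_rot: [180.0, 0.0, 129.8]
ft_force: [0.4, -0.1, -2.8]
grip_width: 0.0544
grip_force: 29.9
```

```bash
python3 -m handwheel '0 0 -0.001 0 0 0; 0 0 -0.001 0 0 0; 0 0 0 0 0 0; 0 0 0 0 0 0';python3 -m handwheel '0 0 -0.001 0 0 0; 0 0 0 0 0 0; 0 0 0 0 0 0';python3 -m handwheel '0 0 -0.001 0 0 0; 0 0 0 0 0 0'
```

```text
time: 21.5
tcp_pos: [0.4902, 0.2265, 0.0365]
eef_rot: [-180.0, -0.0, 129.8]
ft_force: [-0.3, 0.0, -2.2]
grip_width: 0.0539
grip_force: 29.9
time: 21.75
tcp_pos: [0.4905, 0.2266, 0.0358]
eef_rot: [180.0, 0.0, 129.8]
ft_force: [0.6, -0.2, -0.8]
grip_width: 0.0542
grip_force: 29.9
time: 21.92
tcp_pos: [0.4905, 0.2266, 0.0357]
eef_rot: [180.0, 0.0, 129.8]
ft_force: [-2.0, -0.2, 5.8]
grip_width: 0.0546
grip_force: 29.9
```

```bash
python3 -m handwheel '0 0 0 0 0 0; 0 0 0 0 0 0; 0 0 0 0 0 0; 0 0 0 0 0 0; 0 0 0 0 0 0; 0 0 0 0 0 0; 0 0 0.02 0 0 0; 0 0 0.03 0 0 0; 0 0 0.03 0 0 0; 0 0 0.03 0 0 0; 0 0 0.03 0 0 0; 0 0 0 0 0 0' 1; python3 -m handwheel '0 -0.02 0 0 0 -3; 0 -0.036 0 0 0 -4.5; 0 -0.036 0 0 0 -4.5; 0 -0.036 0 0 0 -4.5; 0 -0.036 0 0 0 -4.5; 0 -0.036 0 0 0 -4.5; 0 -0.036 0 0 0 -4.5; 0 -0.036 0 0 0 -4.5; 0 -0.036 0 0 0 -4.5; 0 -0.036 0 0 0 -4.5; 0 -0.036 0 0 0 -4.5; 0 -0.036 0 0 0 -4.5'; python3 -m handwheel '0.003 -0.036 0 0 0 -4.5; 0.003 -0.036 0 0 0 -4.5; 0.003 -0.019 -0.01 0 0 -1.8; 0 0 0 0 0 0; 0 0 0 0 0 0; 0 0 0 0 0 0'; python3 - <<'E'
from h import *
snap('top','pics/t1.png'); snap('wrist','pics/w4.png')
a=cv2.imread('pics/t1.png')[150:290,140:370]; b=cv2.imread('pics/w4.png')
cv2.imwrite('pics/tw.png',np.hstack([cv2.resize(a,(400,243),interpolation=cv2.INTER_CUBIC),cv2.resize(b[:243*384//300],(400,243))]))
E
```

```text
time: 22.92
tcp_pos: [0.4936, 0.228, 0.1808]
eef_rot: [179.3, 0.2, 129.8]
ft_force: [0.4, -0.2, 1.5]
grip_width: 0.0916
grip_force: 0.0
time: 23.92
tcp_pos: [0.4898, -0.1912, 0.1743]
eef_rot: [-180.0, -0.0, 77.1]
ft_force: [0.6, -0.3, -0.2]
grip_width: 0.091
grip_force: 0.0
time: 24.42
tcp_pos: [0.4989, -0.2796, 0.1642]
eef_rot: [-179.9, -0.0, 66.5]
ft_force: [0.5, 0.3, -0.3]
grip_width: 0.0912
grip_force: 0.0
```

View pics/tw.png

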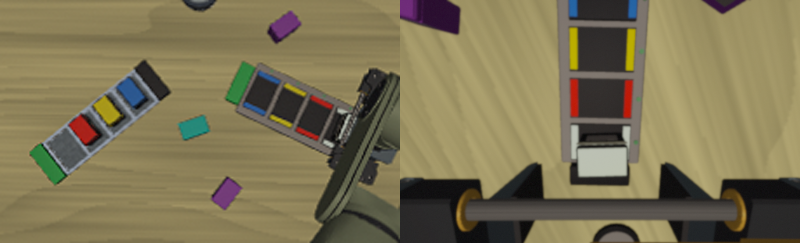

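The three batteries stand upright in the rack in the right order, and white is centred between the fingers. Now white.

```bash
python3 -m handwheel '0.0005 -0.001 -0.02 0 0 0; 0 0 -0.03 0 0 0; 0 0 -0.028 0 0 0; 0 0 -0.018 0 0 0; 0 0 -0.009 0 0 0; 0 0 0 0 0 0; 0 0 0 0 0 0; 0 0 0 0 0 0'; python3 -m handwheel '0 0 0 0 0 0; 0 0 0 0 0 0; 0 0 0 0 0 0; 0 0 0 0 0 0; 0 0 0 0 0 0; 0 0 0 0 0 0; 0 0 0 0 0 0; 0 0 0 0 0 0; 0 0 0 0 0 0' -1;  python3 -m handwheel '0 0 0.01 0 0 0; 0 0 0.025 0 0 0; 0 0 0.03 0 0 0; 0 0 0.03 0 0 0; 0 0 0.025 0 0 0; 0 0 0 0 0 0; 0 0 0 0 0 0'
```

```text
time: 25.18
tcp_pos: [0.501, -0.2817, 0.0612]
eef_rot: [179.8, 0.0, 66.5]
ft_force: [-0.0, 0.1, -0.1]
grip_width: 0.0911
grip_force: 0.0
time: 25.93
tcp_pos: [0.4997, -0.2814, 0.0597]
eef_rot: [-180.0, -0.0, 66.5]
ft_force: [-1.6, 0.3, 2.3]
grip_width: 0.0541
grip_force: 29.9
time: 26.52
tcp_pos: [0.5002, -0.2817, 0.1805]
eef_rot: [179.9, 0.0, 66.5]
ft_force: [-0.5, 0.1, -4.8]
grip_width: 0.0547
grip_force: 29.8
```

```bash
python3 -m handwheel '-0.001 0.015 0 0 0 1.5; -0.002 0.028 0 0 0 3; -0.003 0.036 0 0 0 4.2; -0.003 0.036 0 0 0 4.2; -0.003 0.036 0 0 0 4.2; -0.003 0.036 0 0 0 4.2; -0.003 0.036 0 0 0 4.2; -0.003 0.036 0 0 0 4.2; -0.003 0.036 0 0 0 4.2; -0.003 0.036 0 0 0 4.2; -0.003 0.036 0 0 0 4.2; -0.003 0.036 0 0 0 4.2'; python3 -m handwheel '-0.003 0.036 0 0 0 4.2; -0.003 0.036 0 0 0 4.2; -0.003 0.036 0 0 0 4.2; -0.003 0.03 0 0 0 3; -0.002 0.011 0 0 0 1.2; 0 0 0 0 0 0; 0 0 0 0 0 0; 0 0 0 0 0 0'
```

```text
time: 27.52
tcp_pos: [0.4642, 0.1233, 0.1774]
eef_rot: [-179.7, -0.1, 113.2]
ft_force: [1.0, 0.1, -4.2]
grip_width: 0.0542
grip_force: 29.8
time: 28.18
tcp_pos: [0.4519, 0.2692, 0.1784]
eef_rot: [-179.8, 0.0, 129.8]
ft_force: [0.4, -0.4, -3.8]
grip_width: 0.054
grip_force: 29.8
```

```bash
python3 -m handwheel '0.0005 0.0008 0 0 0 0; 0 0 -0.02 0 0 0; 0 0 -0.03 0 0 0; 0 0 -0.03 0 0 0; 0 0 -0.03 0 0 0; 0 0 -0.018 0 0 0; 0 0 -0.008 0 0 0; 0 0 -0.003 0 0 0; 0 0 0 0 0 0; 0 0 0 0 0 0; 0 0 0 0 0 0'; python3 -m handwheel '0 0 -0.001 0 0 0; 0 0 -0.001 0 0 0; 0 0 0 0 0 0; 0 0 0 0 0 0';python3 -m handwheel '0 0 -0.001 0 0 0; 0 0 -0.001 0 0 0; 0 0 0 0 0 0; 0 0 0 0 0 0'
```

```text
time: 29.1
tcp_pos: [0.4545, 0.2718, 0.0421]
eef_rot: [179.8, 0.0, 129.8]
ft_force: [-0.0, -0.2, -3.4]
grip_width: 0.0543
grip_force: 29.8
time: 29.43
tcp_pos: [0.4534, 0.2714, 0.0389]
eef_rot: [180.0, 0.0, 129.8]
ft_force: [-0.6, -1.0, -4.4]
grip_width: 0.054
grip_force: 29.8
time: 29.77
tcp_pos: [0.4532, 0.2712, 0.0365]
eef_rot: [-180.0, -0.0, 129.8]
ft_force: [-0.1, 0.3, -3.4]
grip_width: 0.0546
grip_force: 29.8
```

```bash
python3 -m handwheel '0 0 -0.001 0 0 0; 0 0 0 0 0 0; 0 0 0 0 0 0';python3 -m handwheel '0 0 -0.001 0 0 0; 0 0 0 0 0 0'
```

```text
time: 30.02
tcp_pos: [0.4535, 0.2714, 0.0357]
eef_rot: [180.0, 0.0, 129.8]
ft_force: [0.2, -0.2, -2.2]
grip_width: 0.0542
grip_force: 29.9
time: 30.18
tcp_pos: [0.4535, 0.2714, 0.0357]
eef_rot: [180.0, 0.0, 129.8]
ft_force: [-1.2, -1.3, 5.5]
grip_width: 0.0545
grip_force: 29.9
```

```bash
python3 -m handwheel '0 0 0 0 0 0; 0 0 0 0 0 0; 0 0 0 0 0 0; 0 0 0 0 0 0; 0 0 0 0 0 0; 0 0 0 0 0 0; 0 0 0.02 0 0 0; 0 0 0.03 0 0 0; 0 0 0.03 0 0 0; 0 0 0.03 0 0 0; 0 0 0.03 0 0 0; 0 0 0 0 0 0' 1; python3 -m handwheel '0 -0.015 0.02 0 0 0; 0 -0.03 0.02 0 0 0; 0 -0.036 0.01 0 0 0; 0 -0.036 0 0 0 0; 0 -0.036 0 0 0 0; 0 -0.036 0 0 0 0; 0 -0.036 0 0 0 0; 0 -0.03 0 0 0 0; 0 -0.02 0 0 0 0; 0 0 0 0 0 0; 0 0 0 0 0 0; 0 0 0 0 0 0'; python3 - <<'E'
from h import *
snap('top','pics/t2.png'); snap('scene','pics/s2.png')
a=cv2.imread('pics/t2.png')[150:290,120:350]; b=cv2.imread('pics/s2.png')[100:280,200:440]
cv2.imwrite('pics/fin.png',np.hstack([cv2.resize(a,(400,300),interpolation=cv2.INTER_CUBIC),cv2.resize(b,(400,300),interpolation=cv2.INTER_CUBIC)]))
E
```

```text
time: 31.18
tcp_pos: [0.4565, 0.2731, 0.1807]
eef_rot: [179.3, 0.1, 129.8]
ft_force: [0.6, 0.7, 1.5]
grip_width: 0.0914
grip_force: 0.0
time: 32.18
tcp_pos: [0.4532, -0.0031, 0.2242]
eef_rot: [180.0, -0.1, 129.8]
ft_force: [0.2, 0.4, 0.2]
grip_width: 0.0914
grip_force: 0.0
```

View pics/fin.png

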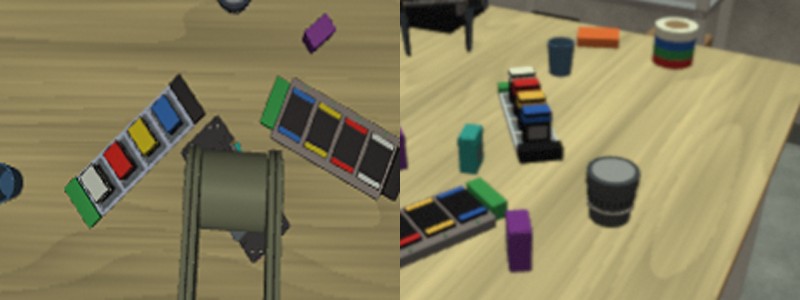

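All four stand upright in their pockets: white at the green end, then red, yellow, and blue at the black end. The bystanders haven't moved.

```bash
python3 -c "from rig import job_done; print(job_done())"
```

```text
the job is handed in; nothing more can be done
None
```

The four batteries are in the rack in reverse order (from its green end: white, red, yellow, blue), each set down upright in its pocket, and the job was handed in at about 32 s.

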